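# Load the wash-tablet rail

## Task

Load the wash-tablet rail: first flip the red stop flag fully down across its channel, before any tablet goes on the rail. Then pluck every tablet from the pocket tray and lay them flat in the channel, lengthwise end to end, and last stand the blue pusher block upright in the channel behind them and push the row up against the stop, so that it is closed up without gaps with the pusher left standing against the last tablet. Leave the hand cream, thread spool and nail brush alone.

Things in the scene. Friction and masses are not known exactly. Their poses are not given: they have to be found in the camera images.
- tray: fixed grey pocket tray, 104 (x) x 142 (y) x 12 mm, origin under its centre. Six pockets 6 mm deep, 25 (x) x 35 (y) mm, at x = -25, +25 and y = -42, 0, +42 mm; tablets lie in them lengthwise along the tray's y and stand 9 mm proud of its top. Some pockets may be empty.
- rail: fixed white loading rail, base plate 282 x 66 x 8 mm. Origin: on the channel's centre line, level with the plate's underside, in the plane of the stop face that tablets are pushed against. +x runs along the channel from the stop to the open end (base from x = -26 to +256 mm); +y is the flag's hinge side, nearer the robot
- channel (a point): point on the rail's channel floor, at the stop face on the centre line (8 mm above the rail's origin), axes as the rail's. The channel is 28 mm wide between two walls 6 mm thick, which rise 6 mm above this floor and run from x = 4 to x = 256 mm
- flag (a joint): hinge of the red stop flag, rad: 0 = fully down across the channel, at its limit; 1.25 to 1.75 at the start, standing up. Axis along the rail's x through rail y = +26, z = 16 mm. A bar 63 mm long from the hinge, 12 mm high, 10 mm thick (rail x -10 to 0); down, it points to rail -y, top at z = 22 mm. Light friction holds it where it is left (0.5 N at the tip moves it)
- pusher: loose blue pusher block, 80 g, stands on a foot 34 (x) x 23 (y) x 12 mm high, with a grip fin 26 (x) x 16 (y) mm above it from z = 12 to 34 mm; origin at the centre of its underside, z up. It fits in the channel with its x along the rail (either way round) and stands on the channel floor.
- tablet1: loose pressed wash tablet, white with a blue upper layer, 32 (x) x 22 (y) x 15 (z) mm, 20 g, origin at its centre. May be absent.
- tablet2: loose pressed wash tablet, white with a blue upper layer, 32 (x) x 22 (y) x 15 (z) mm, 20 g, origin at its centre; same as tablet1. May be absent.
- tablet3: loose pressed wash tablet, white with a blue upper layer, 32 (x) x 22 (y) x 15 (z) mm, 20 g, origin at its centre; same as tablet1. May be absent.
- tablet4: loose pressed wash tablet, white with a blue upper layer, 32 (x) x 22 (y) x 15 (z) mm, 20 g, origin at its centre; same as tablet1. May be absent.
- tablet5: loose pressed wash tablet, white with a blue upper layer, 32 (x) x 22 (y) x 15 (z) mm, 20 g, origin at its centre; same as tablet1. May be absent.
- tablet6: loose pressed wash tablet, white with a blue upper layer, 32 (x) x 22 (y) x 15 (z) mm, 20 g, origin at its centre; same as tablet1. May be absent.
- cream: bystander: small round jar of hand cream, white with a tan lid, 50 mm across, 28 mm high, origin under its centre
- spool: bystander: spool of black thread, 31 mm across, 48 mm high, origin under its centre
- brush: bystander: white nail brush with blue bristles, 30 x 85 x 23 mm, origin under its centre

How it is judged:
On the way, in this order (a step that is already met when the one before it is completed fails the run):
1. the stop flag is down across the channel (value of joint flag below 0.12 rad), for 0.2 s.
2. every tablet present lies flat and lengthwise in the channel (x of tablet1 in the frame of rail between 0.01 and 0.262 m and y of tablet1 in the frame of rail between -0.005 and 0.005 m and z of tablet1 in the frame of rail between 0.0135 and 0.0175 m and angle between the x axis of each of tablet1, tablet2, tablet3, tablet4, tablet5, tablet6 and the x axis of rail, either way round below 0.2 rad and x of tablet2 in the frame of rail between 0.01 and 0.262 m and y of tablet2 in the frame of rail between -0.005 and 0.005 m and z of tablet2 in the frame of rail between 0.0135 and 0.0175 m and x of tablet3 in the frame of rail between 0.01 and 0.262 m and y of tablet3 in the frame of rail between -0.005 and 0.005 m and z of tablet3 in the frame of rail between 0.0135 and 0.0175 m and x of tablet4 in the frame of rail between 0.01 and 0.262 m and y of tablet4 in the frame of rail between -0.005 and 0.005 m and z of tablet4 in the frame of rail between 0.0135 and 0.0175 m and x of tablet5 in the frame of rail between 0.01 and 0.262 m and y of tablet5 in the frame of rail between -0.005 and 0.005 m and z of tablet5 in the frame of rail between 0.0135 and 0.0175 m and x of tablet6 in the frame of rail between 0.01 and 0.262 m and y of tablet6 in the frame of rail between -0.005 and 0.005 m and z of tablet6 in the frame of rail between 0.0135 and 0.0175 m), for 0.2 s.
At the end, for the whole second after the job is handed in: Flag down (under 0.12 rad). Every tablet flat, lengthwise (0.2 rad), within 5 mm of the channel's centre line; the first within 4 mm of the stop, each next one closed up (1.5 mm of slack per tablet). Pusher upright on the channel floor (0.12 rad), within 5 mm of the last tablet. All at rest (all of step 2 and value of joint flag below 0.12 rad and linear speed of each of tablet1, tablet2, tablet3, tablet4, tablet5, tablet6, pusher below 0.02 m/s and (x of each of tablet1, tablet2, tablet3, tablet4, tablet5, tablet6 in the frame of rail below 0.013 m or (x of tablet1 in the frame of rail between 0.013 and 0.02 m or x of tablet2 in the frame of rail between 0.013 and 0.02 m or x of tablet3 in the frame of rail between 0.013 and 0.02 m or x of tablet4 in the frame of rail between 0.013 and 0.02 m or x of tablet5 in the frame of rail between 0.013 and 0.02 m or x of tablet6 in the frame of rail between 0.013 and 0.02 m)) and (x of each of tablet1, tablet2, tablet3, tablet4, tablet5, tablet6 in the frame of rail below 0.045 m or (x of tablet1 in the frame of rail between 0.045 and 0.0535 m or x of tablet2 in the frame of rail between 0.045 and 0.0535 m or x of tablet3 in the frame of rail between 0.045 and 0.0535 m or x of tablet4 in the frame of rail between 0.045 and 0.0535 m or x of tablet5 in the frame of rail between 0.045 and 0.0535 m or x of tablet6 in the frame of rail between 0.045 and 0.0535 m)) and (x of each of tablet1, tablet2, tablet3, tablet4, tablet5, tablet6 in the frame of rail below 0.077 m or (x of tablet1 in the frame of rail between 0.077 and 0.087 m or x of tablet2 in the frame of rail between 0.077 and 0.087 m or x of tablet3 in the frame of rail between 0.077 and 0.087 m or x of tablet4 in the frame of rail between 0.077 and 0.087 m or x of tablet5 in the frame of rail between 0.077 and 0.087 m or x of tablet6 in the frame of rail between 0.077 and 0.087 m)) and (x of each of tablet1, tablet2, tablet3, tablet4, tablet5, tablet6 in the frame of rail below 0.109 m or (x of tablet1 in the frame of rail between 0.109 and 0.1205 m or x of tablet2 in the frame of rail between 0.109 and 0.1205 m or x of tablet3 in the frame of rail between 0.109 and 0.1205 m or x of tablet4 in the frame of rail between 0.109 and 0.1205 m or x of tablet5 in the frame of rail between 0.109 and 0.1205 m or x of tablet6 in the frame of rail between 0.109 and 0.1205 m)) and (x of each of tablet1, tablet2, tablet3, tablet4, tablet5, tablet6 in the frame of rail below 0.141 m or (x of tablet1 in the frame of rail between 0.141 and 0.154 m or x of tablet2 in the frame of rail between 0.141 and 0.154 m or x of tablet3 in the frame of rail between 0.141 and 0.154 m or x of tablet4 in the frame of rail between 0.141 and 0.154 m or x of tablet5 in the frame of rail between 0.141 and 0.154 m or x of tablet6 in the frame of rail between 0.141 and 0.154 m)) and (x of each of tablet1, tablet2, tablet3, tablet4, tablet5, tablet6 in the frame of rail below 0.173 m or (x of tablet1 in the frame of rail between 0.173 and 0.1875 m or x of tablet2 in the frame of rail between 0.173 and 0.1875 m or x of tablet3 in the frame of rail between 0.173 and 0.1875 m or x of tablet4 in the frame of rail between 0.173 and 0.1875 m or x of tablet5 in the frame of rail between 0.173 and 0.1875 m or x of tablet6 in the frame of rail between 0.173 and 0.1875 m)) and y of pusher in the frame of rail between -0.006 and 0.006 m and z of pusher in the frame of rail between 0.005 and 0.011 m and angle between pusher's own z axis and vertical below 0.12 rad and (horizontal distance between pusher and tablet1 below 0.038 m or horizontal distance between pusher and tablet2 below 0.038 m or horizontal distance between pusher and tablet3 below 0.038 m or horizontal distance between pusher and tablet4 below 0.038 m or horizontal distance between pusher and tablet5 below 0.038 m or horizontal distance between pusher and tablet6 below 0.038 m)); the robot touches nothing.
It fails at once if a tablet touches the rail while the stop flag is still up (value of joint flag above 0.6 rad and contact force between any of tablet1, tablet2, tablet3, tablet4, tablet5, tablet6 and rail above 0.1 N).
It fails at once if a bystander (hand cream, spool, brush) is moved more than 3 cm (distance of any of cream, spool, brush from where it was at the start of the episode above 0.03 m).
Of tablet1, tablet2, tablet3, tablet4, tablet5, tablet6 only 4 to 6 are there at a start; the rules pass over those that are not, and their reading is None.
At some moment in a run one of pusher, tablet1, tablet2, tablet3, tablet4, tablet5, tablet6 may be knocked a few centimetres aside while the robot is not near it.
Once in a run the grip may slacken for a moment while it holds something.
It also fails if it takes over 210 s, if anything falls off the work surface, if the arm or the gripper's body presses on something with over 40 N, if the wrist force passes 120 N, or if a joint passes its speed limit or range.

## Robot

A 6-joint arm with a two-finger parallel gripper is mounted at the origin on a cart in front of the work surface, level with it; the furniture and walls round the work are solid. World frame = base frame: x ahead of the robot, y to its left, z up, the work surface at z = 0. Lengths are in m, angles in rad, forces in N, time in s.
With the tool pointing down it reaches from about 0.25 to 0.775 m from the base axis. Payload 4 kg.
Tool frame: the origin (TCP) lies midway between the tips of the shut fingers; the grasp point (between the pads) lies 19 mm behind it (robot.hold_point_z is the distance from the TCP to the grasp point, in m); z points along the fingers, y is the line along which they close (so a half turn about z gives the same grasp; the last joint's range is limited). The gripper opens to 94 mm and grips with 3 to 60 N. Pads are 16 mm wide; open, the fingers measure 119 mm over their backs; the gripper's body (75 mm by 177 mm) begins 78 mm behind the grasp point.
Start: joints at [-0.103, 0.087, 1.371, -0, 1.684, -0.103], TCP at [0.55, -0, 0.206] pointing down, gripper open.
Joint ranges: [-3.1, 3.1], [-0.76, 2.03], [0.27, 2.55], [-1.08, 4.22], [0.17, 2.65], [-2.57, 2.57]. Speed limits (rad/s): [2.79, 2.79, 3.14, 3.14, 3.14, 3.14].

## Interface

Orientations are given as [roll, pitch, yaw] about the fixed x, y, z axes, in that order (R = Rz(yaw) Ry(pitch) Rx(roll)).
In Python, from bench import readout, imaging, robot gives the robot as it stands.
- The arm moves only by the tool carry_out, never from a script. Its argument "motion" is text: rows parted by semicolons, each of 7 numbers parted by spaces: the shift along the tool's x, y, z each as a share of 200 mm, from -1 to 1, then the turn, a rotation vector about the tool's x, y, z each as a share of 120 degrees, from -1 to 1, then the opening, from 0 (shut) to 1 (fully open). A call has 1 to 12 rows; each row shifts and turns the commanded pose from where the row before left it, along the tool's axes as they then stand; what a row does not reach is not made up. A row lasts 1/8 s, in which the tool goes at most 62.5 mm and 10.7 degrees, less where a joint would pass 70% of its speed; a pose out of reach is approached as far as the arm can. A call with a number of a shift or a turn outside -1 to 1 is refused whole. A call with a gripper value outside its range is refused whole. The fingers move at their own pace and stop on an object; the grip force is fixed at half the most. Time passes only in rows, so rows that do not move let the fingers close. It gives the time, the measured TCP pose, the force, the opening and the grip force at its end, in the units of the state.
- readout.get_obs(): the state, without advancing time (a new reading comes with each control period).
- imaging.snapshot(name): name is "scene" or "side" or "wrist"; returns a dict with "pixels" (480x640x3 uint8, red, green, blue), "fx", "fy", "cx", "cy" (pixels), "R" (3x3) and "t" (3): a world point X has camera coordinates R X + t. Camera axes: x right, y down, z forward; pixel columns grow to the right and rows downward; lengths in m; the calibration is good to about 2 mm. A picture is of the moment at which its call begins. There is no depth.
- robot.close_job(): hands the job in; it is judged then, once.
The state is a dict: "time": time; "joint_positions": joint angles; "qvel": joint speeds; "joint_torque": joint torques, N m; "tool_pos": TCP position; "ee_rot": TCP orientation; "wrist_force": force on the tool from outside, world axes, zero at the start; "wrist_torque": the same for the moment, N m; "width": finger opening in m; "finger_force": force on a finger pad.
Only numpy, scipy, OpenCV 4.12 (cv2) and the standard library are available. Lean on these libraries where they do the work, as an engineer would, in place of code of your own. Each camera call takes 0.05 s, during which the arm holds its last target. There are 200 camera calls.

## Working session

There is one attempt and no reset: what is moved stays moved. The work goes in short steps, Python scripts to look and compute and a tool call to move; the robot and the scene stay as the last step left them, time stands still between calls to the robot, and variables do not carry over. Pictures are saved under pics/ and viewed, at most 15 in all, crops included, and the job is handed in when it is done.

Besides the shell and the picture viewer there is one more tool, called after ">>>" in YAML: its name, and indented under it one key for each argument. carry_out: Moves the arm, as the interface text tells. Its arguments: {"type":"object","properties":{"motion":{"type":"string"}},"required":["motion"]}

```bash
mkdir -p pics; cat > h.py <<'E'
import numpy as np, cv2
from bench import readout, imaging, robot
def snap(n,f=None):
    s=imaging.snapshot(n)
    if f: cv2.imwrite('pics/'+f,s['pixels'][:,:,::-1])
    return s
def ray(s,u,v,z):
    R=np.array(s['R']);t=np.array(s['t']);c=-R.T@t
    d=R.T@np.array([(u-s['cx'])/s['fx'],(v-s['cy'])/s['fy'],1])
    return c+d*(z-c[2])/d[2]
def proj(s,X):
    p=np.array(s['R'])@np.array(X)+np.array(s['t']);return np.array([p[0]/p[2]*s['fx']+s['cx'],p[1]/p[2]*s['fy']+s['cy']])
E
python3 - <<'E'
from h import *
for n in ('scene','side'):
    s=snap(n,n+'0.png');print(n,-np.array(s['R']).T@s['t'],s['fx'],np.array(s['R']).round(2).tolist())
o=readout.get_obs();print(o['tool_pos'],o['ee_rot'],o['time'],o['width'],robot.hold_point_z)
E
```

```text
scene [0.05391673 1.06266795 1.10906094] 597.1877653774778 [[-0.89, -0.47, -0.0], [-0.31, 0.59, -0.74], [0.35, -0.66, -0.67]]
side [0.41042873 0.78327613 0.5427617 ] 440.4323580007158 [[-0.98, -0.22, 0.01], [-0.13, 0.52, -0.84], [0.18, -0.82, -0.54]]
[5.49509828e-01 7.64336506e-05 2.04439474e-01] [-3.13963686e+00 -2.20274602e-04  1.57085836e+00] 0.1 0.09373845819041286 0.0188
```

View pics/scene0.png

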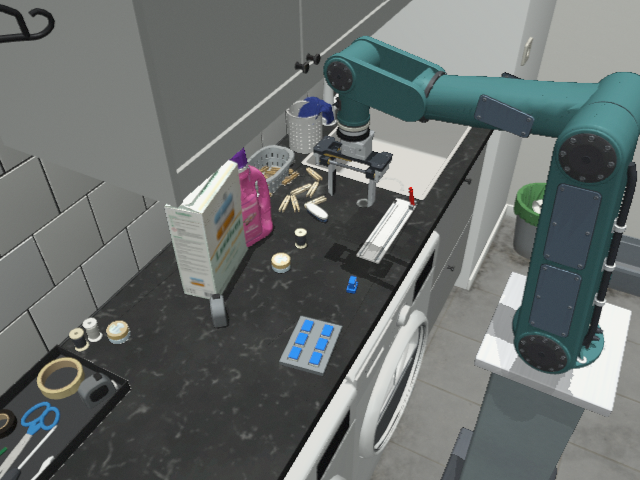

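View pics/side0.png

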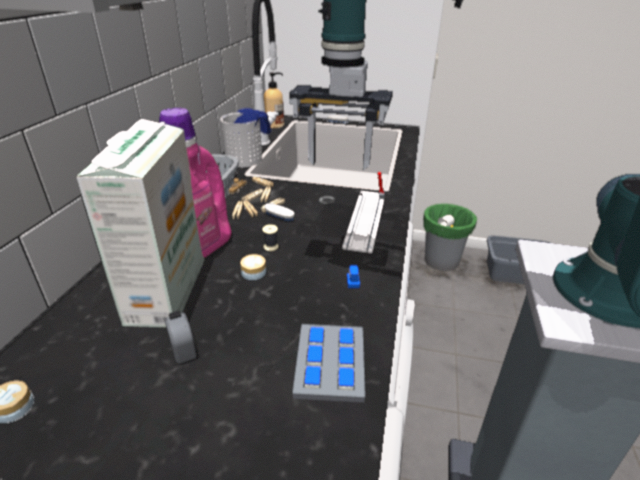

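The scene and side pictures show six blue tablets in the tray (side 300-360, 330-390), the pusher (353,276), the rail (365,220) and the flag standing up (380,180). Next I'll measure the blue and red blobs and zoom in on the rail.

```bash
python3 - <<'E'
from h import *
S={n:snap(n) for n in ('scene','side')}
for n,s in S.items():
    hsv=cv2.cvtColor(s['pixels'],cv2.COLOR_RGB2HSV)
    for nm,lo,hi,z in (('blue',(100,140,80),(120,255,255),.021),('red',(0,180,80),(6,255,255),.03)):
        m=cv2.inRange(hsv,lo,hi);k,l,st,c=cv2.connectedComponentsWithStats(m)
        for i in range(1,k):
            if st[i,4]>15 : print(n,nm,st[i].tolist(),c[i].round(1),ray(s,*c[i],z).round(4)[:2])
a=S['side']['pixels'][165:405,280:420,::-1];b=S['scene']['pixels'][180:380,270:430,::-1]
cv2.imwrite('pics/z1.png',np.hstack([cv2.resize(a,(350,600),interpolation=2),cv2.resize(b,(440,600),interpolation=2)]))
E
```

```text
scene blue [299, 97, 32, 20, 377] [314.1 107. ] [ 1.008  -0.6391]
scene blue [346, 276, 12, 18, 146] [351.8 285. ] [0.4912 0.1063]
scene blue [301, 320, 12, 11, 94] [306.9 325.2] [0.5273 0.2738]
scene blue [321, 325, 12, 11, 94] [326.9 330. ] [0.4788 0.2648]
scene blue [295, 333, 13, 12, 102] [301.2 338.2] [0.52  0.314]
scene blue [315, 338, 13, 12, 103] [321.1 343.5] [0.4718 0.3063]
scene blue [289, 346, 12, 13, 105] [294.6 352.3] [0.5131 0.3562]
scene blue [309, 352, 13, 13, 110] [315.4 357.7] [0.4643 0.3475]
scene blue [21, 402, 39, 33, 557] [ 39.7 418.2] [0.8931 0.7449]
scene red [409, 187, 5, 18, 58] [411.2 195.5] [ 0.4928 -0.2974]
side blue [236, 109, 31, 13, 228] [250.4 115.3] [ 1.0465 -0.8166]
side blue [262, 124, 5, 8, 19] [264.1 128.1] [ 0.9462 -0.6867]
side blue [346, 264, 15, 25, 269] [353.2 276.6] [0.4933 0.104 ]
side blue [309, 327, 15, 15, 189] [316.  334.4] [0.5277 0.2721]
side blue [340, 329, 13, 15, 184] [346.1 335.7] [0.4792 0.2637]
side blue [307, 346, 15, 16, 221] [314.5 353.5] [0.5205 0.313 ]
side blue [339, 347, 15, 17, 225] [345.8 355.4] [0.4722 0.3055]
side blue [305, 366, 16, 19, 258] [312.4 375.1] [0.5137 0.3547]
side blue [339, 368, 15, 18, 262] [346.  376.6] [0.4648 0.346 ]
side red [378, 173, 5, 19, 29] [380.  181.6] [ 0.4888 -0.3209]
```

View pics/z1.png

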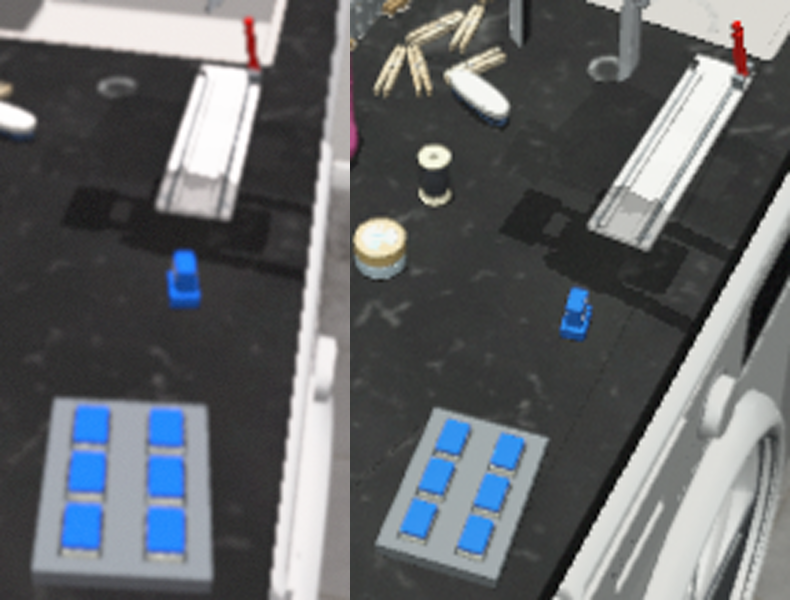

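```bash
python3 - <<'E'
from h import *
s=snap('side')
for p in ((342.8,248.2),(372.8,252),(361.2,191.8),(384.8,193.8)): print(ray(s,*p,.008).round(4))
w=snap('wrist','w0.png'); print(-np.array(w['R']).T@w['t'],w['fx'],np.array(w['R']).round(2).tolist())
E
```

```text
[ 0.5337 -0.008   0.008 ]
[ 0.468  -0.0089  0.008 ]
[ 0.5346 -0.2906  0.008 ]
[ 0.471  -0.2943  0.008 ]
[0.54937434 0.06850027 0.38413367] 401.63296936285917 [[1.0, 0.0, -0.0], [0.0, -0.97, 0.24], [-0.0, -0.24, -0.97]]
```

View pics/w0.png

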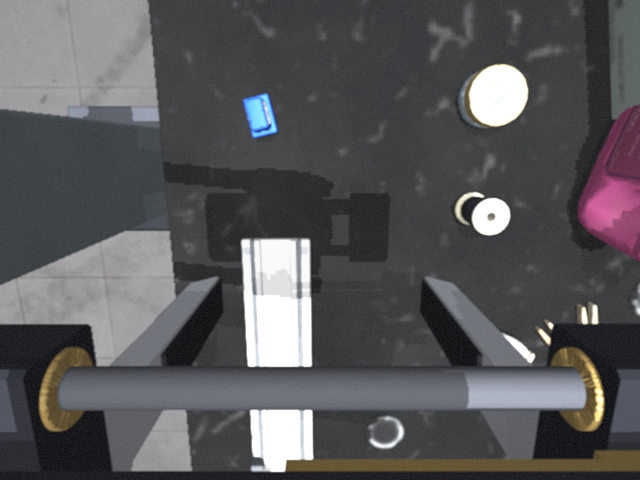

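The wrist picture shows the rail end at (242-310, 238), the pusher turned at (260,115), and the jar and spool clear at the right. I'm moving over the stop end with the fingers shut.

>>> carry_out:
  motion: "-0.22 -0.04 -0.04 0 0 0 0; -0.22 -0.04 -0.04 0 0 0 0; -0.22 -0.04 -0.04 0 0 0 0; -0.22 -0.04 -0.04 0 0 0 0; -0.22 -0.04 -0.04 0 0 0 0; 0 0 0 0 0 0 0; 0 0 0 0 0 0 0"

```text
time: 1.18
tool_pos: [0.51, -0.2195, 0.2452]
ee_rot: [-3.141, -0.001, 1.571]
wrist_force: [1.0, 0.4, 0.7]
width: 0.0272
finger_force: 0.0
```

```bash
python3 - <<'E'
from h import *
w=snap('wrist','w1.png'); print(-np.array(w['R']).T@w['t'],readout.get_obs()['tool_pos'])
E
```

```text
[ 0.50947415 -0.15118621  0.42447098] [ 0.51011568 -0.21901191  0.24518998]
```

View pics/w1.png

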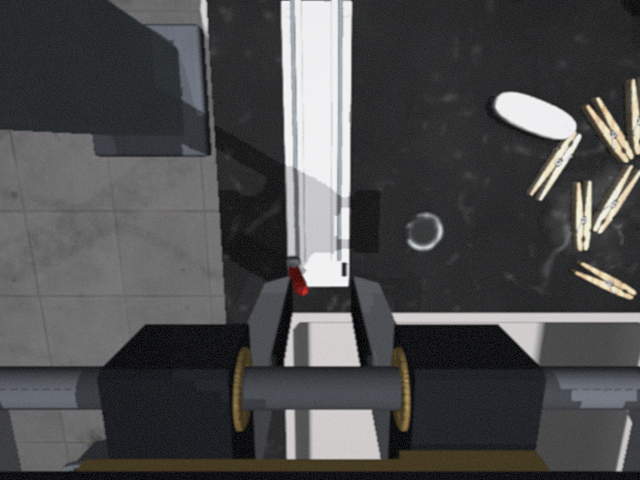

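The rail runs straight down the picture with side edges at columns 282 and 352. The stop-end edge is at row ~286, the walls end near row 262, and the red flag is up at (298,280). I'll fit these.

```bash
python3 - <<'E'
from h import *
w=snap('wrist')
p=w['pixels'];hsv=cv2.cvtColor(p,cv2.COLOR_RGB2HSV)
g=p.mean(2)
L=[];R=[]
for r in range(10,180,10):
    c=np.where(g[r,260:380]>120)[0]+260
    L.append(ray(w,c[0]-.5,r,.008)[:2]);R.append(ray(w,c[-1]+.5,r,.008)[:2])
for E in (L,R):
    E=np.array(E);q=np.polyfit(E[:,1],E[:,0],1);print('edge x=',q,'res',np.std(E[:,0]-np.polyval(q,E[:,1])), 'at -.15',np.polyval(q,-.15))
for c in (315,322,330): print('col',c,[(r,int(g[r,c])) for r in range(245,300,3)])
for c in (292,342): print('col',c,[(r,int(g[r,c])) for r in range(245,300,3)])
for r in (284,287,290): print(r,ray(w,325,r,.008))
m=cv2.inRange(hsv,(0,180,80),(6,255,255));y,x=np.where(m);y_,x_=y[y.argmax()],x[y.argmax()]
print('red lo',x.min(),x.max(),y.min(),y.max(), x[y==y.max()],x[y==y.min()])
print(ray(w,x[y==y.max()].mean(),y.max(),.078),ray(w,x[y==y.min()].mean(),y.min(),.02))
E
```

```text
edge x= [-0.00506389  0.47116622] res 0.0002657378614195236 at -.15 0.4719258066407435
edge x= [-0.00589957  0.53821901] res 0.00027811822103915003 at -.15 0.5391039463669453
col 315 [(245, 201), (248, 195), (251, 198), (254, 241), (257, 240), (260, 242), (263, 240), (266, 242), (269, 241), (272, 241), (275, 242), (278, 241), (281, 241), (284, 241), (287, 140), (290, 40), (293, 44), (296, 39), (299, 34)]
col 322 [(245, 199), (248, 202), (251, 203), (254, 242), (257, 241), (260, 241), (263, 241), (266, 241), (269, 242), (272, 241), (275, 242), (278, 241), (281, 242), (284, 243), (287, 139), (290, 37), (293, 35), (296, 37), (299, 38)]
col 330 [(245, 180), (248, 177), (251, 176), (254, 225), (257, 224), (260, 227), (263, 239), (266, 242), (269, 242), (272, 240), (275, 241), (278, 241), (281, 241), (284, 243), (287, 139), (290, 36), (293, 36), (296, 44), (299, 54)]
col 292 [(245, 200), (248, 198), (251, 200), (254, 203), (257, 61), (260, 87), (263, 90), (266, 82), (269, 32), (272, 33), (275, 39), (278, 87), (281, 75), (284, 63), (287, 36), (290, 28), (293, 23), (296, 10), (299, 10)]
col 342 [(245, 186), (248, 231), (251, 236), (254, 235), (257, 235), (260, 236), (263, 139), (266, 106), (269, 71), (272, 66), (275, 69), (278, 237), (281, 241), (284, 243), (287, 115), (290, 39), (293, 35), (296, 43), (299, 41)]
284 [ 0.51388538 -0.29750948  0.008     ]
287 [ 0.51389672 -0.30097969  0.008     ]
290 [ 0.5139081 -0.304463   0.008    ]
red lo 297 307 282 294 [299 300 301 302 303 304 305] [299 301 302 303]
[ 0.49211737 -0.28251297  0.078     ] [ 0.48854792 -0.29106267  0.02      ]
```

```bash
python3 - <<'E'
from h import *
w=snap('wrist');R=np.array(w['R'])
w0=dict(w,t=-R@np.array([0.54937434,0.06850027,0.38413367]))
g=cv2.imread('pics/w0.png').mean(2)
print('w0 col',[(r,int(g[r,275])) for r in range(232,244)])
print(ray(w0,275,238,.008)[:2]); 
for r in (245,255): 
    c=np.where(g[r,225:325]>120)[0]+225; print(ray(w0,c[0]-.5,r,.008)[:2],ray(w0,c[-1]+.5,r,.008)[:2])
hy=cv2.cvtColor(cv2.imread('pics/w0.png'),cv2.COLOR_BGR2HSV)
m=cv2.inRange(hy,(100,120,60),(125,255,255));k,l,st,c=cv2.connectedComponentsWithStats(m)
for i in range(1,k):
    if st[i,4]>100: print(st[i],c[i],ray(w0,*c[i],.02), cv2.minAreaRect(np.argwhere(l==i)[:,::-1].astype(np.float32)))
# scene+side overlays with model
o=np.array([.505,-.275]);ex=np.array([-.0055,1]);ey=np.array([-1,-.0055])
out=[]
for n,(x0,x1,y0,y1) in (('scene',(350,425,185,270)),('side',(335,395,180,260))):
    s=snap(n);k=7
    im=cv2.resize(s['pixels'][y0:y1,x0:x1,::-1],None,fx=k,fy=k,interpolation=cv2.INTER_CUBIC)
    q=[proj(s,[*(o+a*ex+b*ey),.008]) for a,b in ((-.026,.033),(.256,.033),(.256,-.033),(-.026,-.033))]
    q=((np.array(q)-[x0,y0]+.5)*k).astype(np.int32);cv2.polylines(im,[q],True,(0,255,0),1);out.append(im[:560])
h=min(i.shape[0] for i in out);o2=np.hstack([i[:h] for i in out]);f=800/o2.shape[1];cv2.imwrite('pics/ov.png',cv2.resize(o2,None,fx=f,fy=f))
E
```

```text
w0 col [(232, 51), (233, 48), (234, 48), (235, 43), (236, 48), (237, 75), (238, 122), (239, 194), (240, 244), (241, 251), (242, 250), (243, 250)]
[ 0.50517821 -0.01763073]
[ 0.4717186  -0.02461031] [ 0.53828066 -0.02450453]
[ 0.47222568 -0.03460789] [ 0.53919792 -0.03450174]
[243  93  35  46 694] [259.51152738 116.37319885] [0.4959716 0.0931009 0.02     ] ((260.0233459472656, 115.38861083984375), (41.99139404296875, 27.637969970703125), 75.25643920898438)
```

View pics/ov.png

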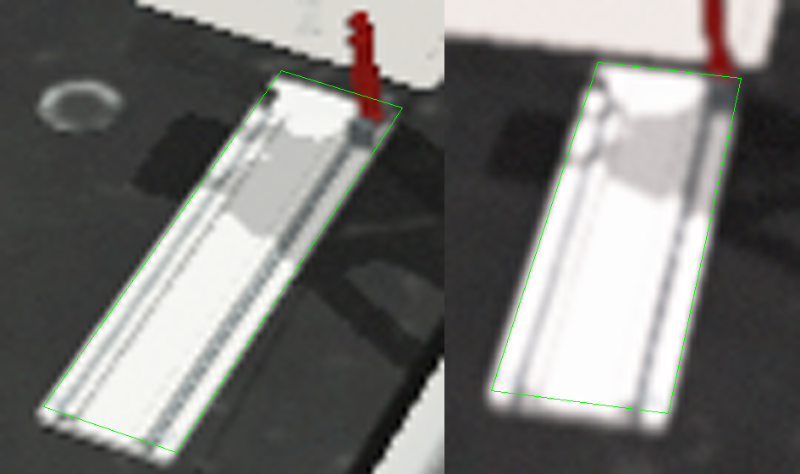

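The rail model overlays well on both views: origin ≈ (0.506,-0.275), x axis along world +y. Next is the flag flip: go down on the robot side of the flag, sweep +x, then press down.

>>> carry_out:
  motion: "-0.15 -0.175 0 0 0 0 0; -0.15 -0.175 0 0 0 0 0; 0 0 0.23 0 0 0 0; 0 0 0.24 0 0 0 0; 0 0 0.24 0 0 0 0; 0 0 0.24 0 0 0 0; 0 0 0 0 0 0 0; 0 0 0 0 0 0 0"

```text
time: 2.42
tool_pos: [0.4412, -0.2804, 0.0574]
ee_rot: [3.139, 0.002, 1.571]
wrist_force: [1.2, -0.0, 0.1]
width: 0.0006
finger_force: 0.0
```

>>> carry_out:
  motion: "0 0.08 0 0 0 0 0; 0 0.08 0 0 0 0 0; 0 0.08 0 0 0 0 0; 0 0.08 0 0 0 0 0; 0 0.04 0.02 0 0 0 0; 0 0.03 0.04 0 0 0 0; 0 0 0.05 0 0 0 0; 0 0 0.03 0 0 0 0; 0 0 0 0 0 0 0; 0 0 0 0 0 0 0"

```text
time: 3.68
tool_pos: [0.5178, -0.2801, 0.0276]
ee_rot: [-3.142, -0.0, 1.57]
wrist_force: [0.3, -0.5, 0.0]
width: 0.0004
finger_force: 0.0
```

>>> carry_out:
  motion: "0 0 0.015 0 0 0 0; 0 0 0.01 0 0 0 0; 0 0 0 0 0 0 0; 0 0 0 0 0 0 0; 0 0 0 0 0 0 0"

```text
time: 4.3
tool_pos: [0.518, -0.28, 0.0225]
ee_rot: [-3.141, -0.0, 1.571]
wrist_force: [-0.3, 0.6, 0.8]
width: 0.0004
finger_force: 0.0
```

>>> carry_out:
  motion: "0 0 -0.25 0 0 0 0; 0 0 -0.25 0 0 0 0; 0.1 0 -0.25 0 0 0 0.4; 0.25 0 -0.25 0 0 0 0.4; 0.25 0 -0.1 0 0 0 0.4; 0.25 0 0 0 0 0 0.4; 0.25 0 0 0 0 0 0.4; 0.25 -0.05 0 0 0 0 0.4; 0.25 -0.05 0 0 0 0 0.4; 0.25 0 0 0 0 0 0.4; 0.25 0 0 0 0 0 0.4; 0 0 0 0 0 0 0.4"

```text
time: 5.8
tool_pos: [0.4974, 0.1371, 0.2366]
ee_rot: [-3.141, -0.001, 1.576]
wrist_force: [-0.5, 0.2, 0.8]
width: 0.0376
finger_force: 0.0
```

>>> carry_out:
  motion: "0.25 0 0 0 0 0 0.4; 0 0 0 0 0 0 0.4; 0 0 0 0 0 0 0.4"

```text
time: 6.18
tool_pos: [0.4981, 0.1831, 0.2366]
ee_rot: [-3.142, 0.001, 1.57]
wrist_force: [0.1, 0.1, -0.1]
width: 0.0376
finger_force: 0.0
```

```bash
python3 - <<'E'
from h import *
w=snap('wrist');s=snap('side');o=readout.get_obs();print(o['tool_pos'],o['ee_rot'],o['width'])
b=cv2.resize(s['pixels'][165:285,330:410,::-1],(320,480),interpolation=2)
cv2.imwrite('pics/c2.png',np.hstack([cv2.resize(w['pixels'][:,:,::-1],(480,480)),b]))
hs=cv2.cvtColor(w['pixels'],cv2.COLOR_RGB2HSV)
m=cv2.inRange(hs,(100,140,80),(122,255,255));k,l,st,c=cv2.connectedComponentsWithStats(m)
for i in range(1,k):
    if st[i,4]>100:
        q=cv2.boxPoints(cv2.minAreaRect(np.argwhere(l==i)[:,::-1].astype(np.float32)))
        P=np.array([ray(w,*a,.021)[:2] for a in q]);e=np.diff(P[[0,1,2]],axis=0);n=np.linalg.norm(e,axis=1);d=e[n.argmax()]
        print(st[i].tolist(),c[i].round(1),ray(w,*c[i],.021)[:2].round(4),P.mean(0).round(4),n.round(4),np.arctan2(d[1],d[0])%np.pi)
E
```

```text
[0.49820685 0.1828058  0.2367385 ] [3.14143646e+00 6.15603804e-04 1.56905833e+00] 0.03718851541653657
[325, 12, 29, 41, 226] [339.5  33.5] [0.5142 0.3487] [0.5144 0.3498] [0.0219 0.0314] 1.7620191527333848
[333, 62, 28, 40, 165] [344.8  83. ] [0.5195 0.3072] [0.521  0.3083] [0.0217 0.0323] 1.7433490391876
[340, 109, 24, 37, 101] [347.8 122.3] [0.5229 0.2725] [0.5281 0.2683] [0.0217 0.0311] 1.750612791192509
[305, 278, 28, 39, 724] [318.1 296.2] [0.4944 0.0983] [0.4952 0.097 ] [0.0237 0.0411] 1.8060416314615602
```

View pics/c2.png

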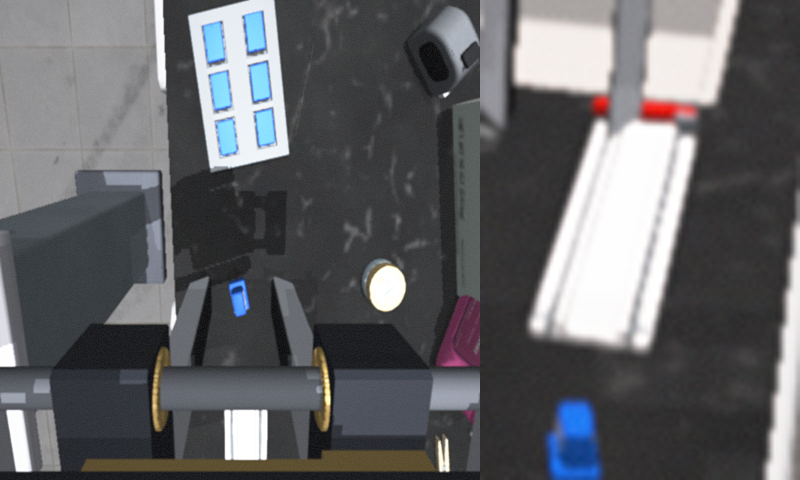

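The flag lies down across the channel, shown as a red bar at (595-695,105) in the right crop. All six tablets sit in the tray. I'm refining their poses.

```bash
cat >> h.py <<'E'
def tabs(w,z=.021,lo=(95,70,80),amin=250):
    hs=cv2.cvtColor(w['pixels'],cv2.COLOR_RGB2HSV);out=[]
    m=cv2.inRange(hs,lo,(122,255,255));k,l,st,c=cv2.connectedComponentsWithStats(m)
    for i in range(1,k):
        if st[i,4]>amin:
            q=cv2.boxPoints(cv2.minAreaRect(np.argwhere(l==i)[:,::-1].astype(np.float32)))
            P=np.array([ray(w,*a,z)[:2] for a in q]);e=np.diff(P[[0,1,2]],axis=0);n=np.linalg.norm(e,axis=1);d=e[n.argmax()]
            out.append((P.mean(0).round(4),np.sort(n).round(4),round(np.arctan2(d[1],d[0])%np.pi,3),st[i,:4].tolist()))
    return out
E
python3 - <<'E'
from h import *
w=snap('wrist')
for t in tabs(w): print(*t)
for t in tabs(w,.034): print('z34',*t)
E
```

```text
[0.5144 0.3501] [0.0232 0.0327] 1.755 [324, 10, 31, 43]
[0.4655 0.3414] [0.0228 0.0326] 1.752 [270, 21, 30, 43]
[0.5212 0.3084] [0.0231 0.0331] 1.754 [332, 61, 29, 41]
[0.4727 0.3006] [0.0228 0.0328] 1.746 [279, 70, 30, 41]
[0.5281 0.268 ] [0.023  0.0329] 1.75 [339, 108, 29, 39]
[0.4798 0.2593] [0.023  0.0331] 1.736 [288, 118, 29, 38]
[0.4952 0.0966] [0.0248 0.0416] 1.825 [304, 277, 30, 40]
z34 [0.5138 0.3468] [0.0224 0.0316] 1.755 [324, 10, 31, 43]
z34 [0.4666 0.3385] [0.0221 0.0315] 1.752 [270, 21, 30, 43]
z34 [0.5204 0.3065] [0.0224 0.032 ] 1.754 [332, 61, 29, 41]
z34 [0.4735 0.299 ] [0.0221 0.0317] 1.746 [279, 70, 30, 41]
z34 [0.5271 0.2674] [0.0223 0.0318] 1.75 [339, 108, 29, 39]
z34 [0.4804 0.259 ] [0.0223 0.032 ] 1.736 [288, 118, 29, 38]
z34 [0.4953 0.1017] [0.024  0.0402] 1.825 [304, 277, 30, 40]
```

>>> carry_out:
  motion: "0.2 -0.045 0.1 0 0 0 0.4; 0.2 -0.045 0.1 0 0 0 0.4; 0 0 0.16 0 0 -0.043 0.4; 0 0 0.16 0 0 -0.043 0.4; 0 0 0.16 0 0 0 0.4; 0 0 0 0 0 0 0.4; 0 0 0 0 0 0 0.4"

```text
time: 7.2
tool_pos: [0.481, 0.2639, 0.1022]
ee_rot: [3.139, -0.0, 1.75]
wrist_force: [0.9, 0.5, -0.1]
width: 0.0376
finger_force: 0.0
```

```bash
python3 - <<'E'
from h import *
w=snap('wrist','w3.png');o=readout.get_obs();print(o['tool_pos'],o['ee_rot'],o['width'])
for t in tabs(w): print(*t)
E
```

```text
[0.48134494 0.26423452 0.10276489] [ 3.13817285e+00 -6.97791312e-04  1.75012965e+00] 0.03774386996699391
[0.465  0.3422] [0.0221 0.0317] 1.759 [301, 100, 37, 54]
[0.514  0.3508] [0.0226 0.0327] 1.74 [380, 100, 39, 55]
[0.4727 0.3012] [0.0223 0.0317] 1.739 [302, 169, 36, 50]
[0.5208 0.3087] [0.0227 0.0327] 1.73 [376, 171, 38, 50]
[0.4795 0.2598] [0.0219 0.0321] 1.758 [302, 233, 34, 47]
[0.5278 0.2685] [0.0232 0.0322] 1.802 [374, 233, 36, 47]
[0.4917 0.1122] [0.0241 0.0285] 1.747 [284, 427, 33, 33]
```

View pics/w3.png

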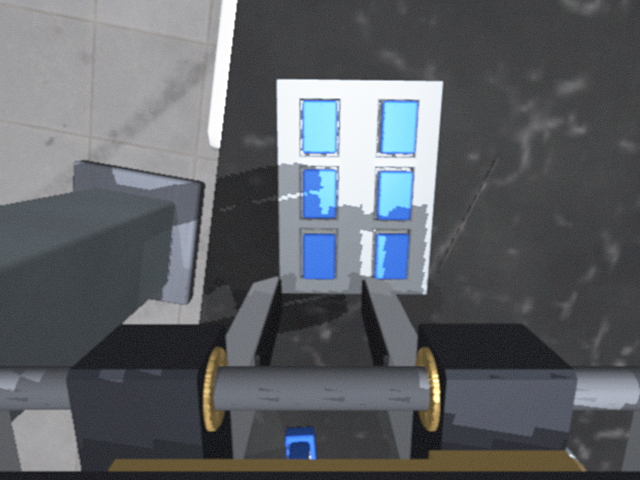

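The tablets are crisp in the tray: the near-left one is at (319,256), in line with the fingers. Descending and gripping tablet A.

>>> carry_out:
  motion: "-0.019 -0.012 0.15 0 0 0 0.42; 0 0 0.15 0 0 0 0.42; 0 0 0.1 0 0 0 0.42; 0 0 0.043 0 0 0 0.42; 0 0 0 0 0 0 0.42; 0 0 0 0 0 0 0.42"

```text
time: 8.0
tool_pos: [0.4794, 0.2604, 0.0136]
ee_rot: [3.139, -0.001, 1.751]
wrist_force: [-0.5, -0.7, -0.1]
width: 0.0394
finger_force: 0.0
```

>>> carry_out:
  motion: "0 0 0 0 0 0 0.1; 0 0 0 0 0 0 0.1; 0 0 0 0 0 0 0.1; 0 0 0 0 0 0 0.1; 0 0 -0.15 0 0 0 0.1; 0 0 -0.15 0 0 0 0.1; 0 0 0 0 0 0 0.1; 0 0 0 0 0 0 0.1"

```text
time: 9.0
tool_pos: [0.4776, 0.2597, 0.0707]
ee_rot: [-3.14, 0.0, 1.751]
wrist_force: [0.2, 0.9, -1.2]
width: 0.0213
finger_force: 30.0
```

>>> carry_out:
  motion: "0 0 -0.05 0 0 0.042 0.1; 0 0 -0.05 0 0 0.0415 0.1; -0.258 0.013 0 0 0 0 0.1; -0.258 0.013 0 0 0 0 0.1; -0.258 0.013 0 0 0 0 0.1; -0.258 0.013 0 0 0 0 0.1; -0.258 0.013 0 0 0 0 0.1; -0.258 0.013 0 0 0 0 0.1; -0.258 0.013 0 0 0 0 0.1; -0.258 0.013 0 0 0 0 0.1; -0.258 0.013 0 0 0 0 0.1; -0.258 0.013 0 0 0 0 0.1"

```text
time: 10.5
tool_pos: [0.5058, -0.2568, 0.0896]
ee_rot: [-3.139, -0.002, 1.576]
wrist_force: [0.7, -0.3, -0.3]
width: 0.0217
finger_force: 30.0
```

>>> carry_out:
  motion: "0 0 0 0 0 0 0.1; 0 0 0 0 0 0 0.1"

```text
time: 10.75
tool_pos: [0.5061, -0.2549, 0.0902]
ee_rot: [-3.139, -0.003, 1.576]
wrist_force: [-0.0, -0.1, 0.2]
width: 0.0214
finger_force: 30.0
```

```bash
python3 - <<'E'
from h import *
w=snap('wrist','w4.png');o=readout.get_obs();print(o['tool_pos'],o['ee_rot'],o['width'])
g=w['pixels'].mean(2)
for r in (150,200): c=np.where(g[r,200:440]>150)[0]+200; print(r,c.min(),c.max(),ray(w,c.min()-.5,r,.008)[:2],ray(w,c.max()+.5,r,.008)[:2])
E
```

```text
[ 0.5063584  -0.25440958  0.09065416] [-3.13947471e+00 -2.05371088e-03  1.57675167e+00] 0.02178968161514756
150 270 373 [ 0.47230157 -0.18912698] [ 0.53822756 -0.18880051]
200 273 372 [ 0.47344758 -0.22089696] [ 0.53871125 -0.22055549]
```

View pics/w4.png

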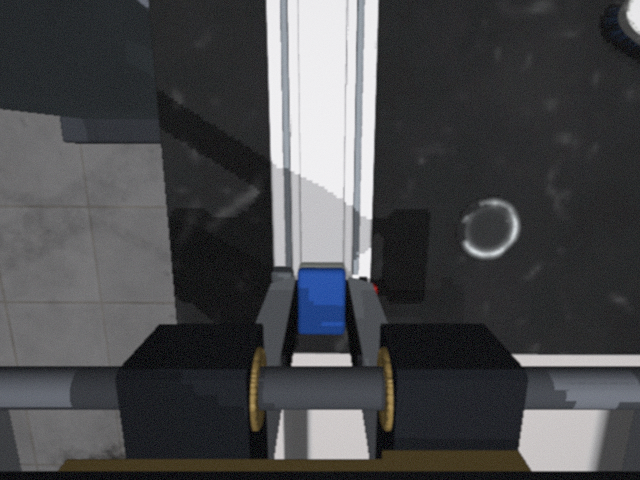

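The tablet is held square between the fingers at (322,300), centred over the channel. Setting it down.

>>> carry_out:
  motion: "0 -0.001 0.12 0 0 0 0.1; 0 0 0.12 0 0 0 0.1; 0 0 0.08 0 0 0 0.1; 0 0 0.03 0 0 0 0.1; 0 0 0.018 0 0 0 0.1; 0 0 0 0 0 0 0.1; 0 0 0 0 0 0 0.1"

```text
time: 11.68
tool_pos: [0.5074, -0.2562, 0.0193]
ee_rot: [3.14, 0.001, 1.576]
wrist_force: [-0.2, 0.5, -0.1]
width: 0.0217
finger_force: 30.0
```

>>> carry_out:
  motion: "0 0 0.01 0 0 0 0.1; 0 0 0 0 0 0 0.1; 0 0 0 0 0 0 0.1"

```text
time: 12.05
tool_pos: [0.5068, -0.2559, 0.0165]
ee_rot: [3.141, 0.0, 1.576]
wrist_force: [-0.1, -0.0, -0.6]
width: 0.0214
finger_force: 30.0
```

>>> carry_out:
  motion: "0 0 0 0 0 0 0.4; 0 0 0 0 0 0 0.4; 0 0 -0.185 0 0 0 0.4; 0 0 -0.185 0 0 0 0.4; 0.262 0.012 0 0 0 0 0.4; 0.262 0.012 0 0 0 0 0.4; 0.262 0.012 0 0 0 0 0.4; 0.262 0.012 0 0 0 0 0.4; 0.262 0.012 0 0 0 0 0.4; 0.262 0.012 0 0 0 0 0.4; 0.262 0.012 0 0 0 0 0.4; 0.262 0.012 0 0 0 0 0.4"

```text
time: 13.55
tool_pos: [0.5238, 0.1652, 0.0908]
ee_rot: [3.141, 0.0, 1.576]
wrist_force: [0.3, 0.1, 0.2]
width: 0.0372
finger_force: 0.0
```

>>> carry_out:
  motion: "0.262 0.012 0 0 0 0 0.42; 0.262 0.012 0 0 0 0 0.42; 0 0 0.1 0 0 -0.042 0.42; 0 0 0.1 0 0 -0.042 0.42; 0 0 0 0 0 0 0.42; 0 0 0 0 0 0 0.42"

```text
time: 14.3
tool_pos: [0.5286, 0.2683, 0.0513]
ee_rot: [3.14, -0.0, 1.75]
wrist_force: [1.0, -0.6, 0.3]
width: 0.0392
finger_force: 0.0
```

```bash
cat >> h.py <<'E'
def to(x,y,o=None):
    o=o or readout.get_obs();p=o['tool_pos'];a=o['ee_rot'][2];d=np.array([x,y])-p[:2]
    print('tool',p.round(4),'yaw',round(a,4),'shares',((np.array([[np.cos(a),np.sin(a)],[np.sin(a),-np.cos(a)]])@d)/.2).round(4))
E
python3 - <<'E'
from h import *
w=snap('wrist')
for t in tabs(w): print(*t)
to(.5278,.2685)
s=snap('side')
for t in tabs(s,.023,amin=60): print('side',*t)
E
```

```text
[0.4656 0.3422] [0.022  0.0327] 1.739 [201, 79, 47, 69]
[0.5142 0.3508] [0.022  0.0318] 1.765 [301, 80, 46, 68]
[0.4729 0.3013] [0.0224 0.0325] 1.742 [206, 166, 46, 62]
[0.5211 0.309 ] [0.0216 0.0319] 1.739 [301, 168, 43, 62]
[0.5298 0.2692] [0.0217 0.0323] 1.721 [304, 245, 42, 57]
tool [0.5289 0.2684 0.0517] yaw 1.7506 shares [ 0.0015 -0.0052]
side [-1.7945 -6.0332] [0.9881 4.5833] 1.244 [586, 0, 54, 33]
side [ 1.0263 -0.7836] [0.1998 0.2406] 1.854 [235, 108, 32, 25]
side [ 1.0307 -0.1722] [0.0417 0.1731] 1.784 [162, 171, 18, 32]
side [-0.1146 -0.476 ] [0.1054 0.2835] 0.994 [582, 174, 43, 32]
side [0.4968 0.0786] [0.0182 0.0269] 1.722 [349, 264, 10, 9]
side [0.4897 0.1228] [0.0252 0.0369] 1.719 [347, 276, 14, 13]
side [0.5292 0.2732] [0.0234 0.0364] 1.791 [308, 326, 15, 17]
side [0.5202 0.3144] [0.0239 0.0349] 1.791 [307, 345, 16, 18]
side [0.4728 0.3053] [0.0239 0.0349] 1.732 [338, 346, 16, 18]
side [0.5142 0.355 ] [0.0242 0.0352] 1.795 [304, 365, 17, 20]
side [0.4646 0.3471] [0.0241 0.035 ] 1.73 [338, 367, 17, 20]
```

>>> carry_out:
  motion: "0 -0.001 0.09 0 0 0 0.42; 0 0 0.07 0 0 0 0.42; 0 0 0.03 0 0 0 0.42; 0 0 0 0 0 0 0.42; 0 0 0 0 0 0 0.1; 0 0 0 0 0 0 0.1; 0 0 0 0 0 0 0.1; 0 0 0 0 0 0 0.1; 0 0 -0.15 0 0 0 0.1; 0 0 -0.15 0 0 0 0.1; 0 0 -0.08 0 0 0 0.1; 0 0 0 0 0 0 0.1"

```text
time: 15.9
tool_pos: [0.5286, 0.2685, 0.0895]
ee_rot: [3.139, -0.0, 1.752]
wrist_force: [-1.4, -0.5, -0.2]
width: 0.0217
finger_force: 3.0
```

>>> carry_out:
  motion: "0 0 0 0 0 0.042 0.1; 0 0 0 0 0 0.042 0.1; -0.245 -0.013 0 0 0 0 0.1; -0.245 -0.013 0 0 0 0 0.1; -0.245 -0.013 0 0 0 0 0.1; -0.245 -0.013 0 0 0 0 0.1; -0.245 -0.013 0 0 0 0 0.1; -0.245 -0.013 0 0 0 0 0.1; -0.245 -0.013 0 0 0 0 0.1; -0.245 -0.013 0 0 0 0 0.1; -0.245 -0.013 0 0 0 0 0.1; -0.245 -0.013 0 0 0 0 0.1"

```text
time: 17.4
tool_pos: [0.5032, -0.2229, 0.0865]
ee_rot: [-3.139, -0.002, 1.576]
wrist_force: [0.3, -0.3, 0.5]
width: 0.0217
finger_force: 30.0
```

>>> carry_out:
  motion: "0 0 0 0 0 0 0.1; 0 0 0 0 0 0 0.1"

```text
time: 17.65
tool_pos: [0.5036, -0.2211, 0.0869]
ee_rot: [-3.139, -0.002, 1.576]
wrist_force: [0.3, 0.5, -0.4]
width: 0.0221
finger_force: 30.0
```

```bash
python3 - <<'E'
from h import *
w=snap('wrist','w5.png')
to(.5057,-.221);p=readout.get_obs()
zt=p['tool_pos'][2]+.0075
for t in tabs(w,zt): print('held',*t)
for t in tabs(w,.023): print('floor',*t)
E
```

```text
tool [ 0.5039 -0.2206  0.0873] yaw 1.5767 shares [-0.0019  0.0089]
held [ 0.5031 -0.2207] [0.0214 0.032 ] 1.59 [297, 266, 49, 67]
floor [ 0.5031 -0.2491] [0.0303 0.0453] 1.59 [297, 266, 49, 67]
```

View pics/w5.png

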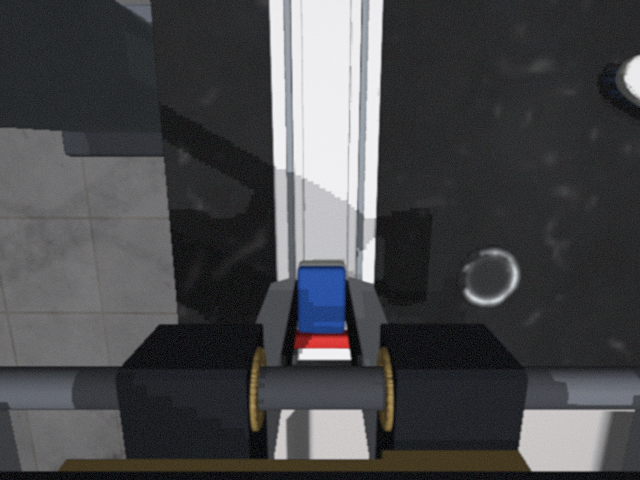

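The held tablet is square at (321,300), and the flag is down (red below it). The grip reading dipped once during the lift and has recovered. Correcting 2 mm sideways and placing.

>>> carry_out:
  motion: "0 0.011 0.12 0 0 0 0.1; 0 0 0.12 0 0 0 0.1; 0 0 0.07 0 0 0 0.1; 0 0 0.03 0 0 0 0.1; 0 0 0.017 0 0 0 0.1; 0 0 0 0 0 0 0.1; 0 0 0 0 0 0 0.1; 0 0 0 0 0 0 0.1"

```text
time: 18.7
tool_pos: [0.507, -0.2221, 0.0177]
ee_rot: [3.141, 0.001, 1.576]
wrist_force: [-0.4, -0.2, -0.6]
width: 0.0216
finger_force: 30.0
```

>>> carry_out:
  motion: "0 0 0.006 0 0 0 0.1; 0 0 0 0 0 0 0.1; 0 0 0 0 0 0 0.4; 0 0 0 0 0 0 0.4; 0 0 -0.18 0 0 0 0.4; 0 0 -0.18 0 0 0 0.4; 0.265 0.009 0 0 0 0 0.4; 0.265 0.009 0 0 0 0 0.4; 0.265 0.009 0 0 0 0 0.4; 0.265 0.009 0 0 0 0 0.4; 0.265 0.009 0 0 0 0 0.4; 0.265 0.009 0 0 0 0 0.4"

```text
time: 20.2
tool_pos: [0.5158, 0.0979, 0.0882]
ee_rot: [3.141, 0.0, 1.576]
wrist_force: [0.4, -0.2, 0.2]
width: 0.0374
finger_force: 0.0
```

>>> carry_out:
  motion: "0.265 0.009 0 0 0 0 0.42; 0.265 0.009 0 0 0 0 0.42; 0.265 0.009 0 0 0 0 0.42; 0.265 0.009 0 0 0 0 0.42; 0 0 0.1 0 0 -0.042 0.42; 0 0 0.1 0 0 -0.042 0.42; 0 0 0 0 0 0 0.42; 0 0 0 0 0 0 0.42"

```text
time: 21.2
tool_pos: [0.5223, 0.3083, 0.0487]
ee_rot: [3.141, -0.0, 1.75]
wrist_force: [0.2, 0.3, 0.5]
width: 0.0394
finger_force: 0.0
```

```bash
python3 - <<'E'
from h import *
w=snap('wrist')
T=tabs(w)
for t in T: print(*t)
c=min(T,key=lambda t:np.hypot(*(t[0]-[.5212,.3088])))[0]; to(*c)
E
```

```text
[0.4655 0.3427] [0.022  0.0324] 1.734 [203, 163, 46, 63]
[0.5145 0.3511] [0.0222 0.0319] 1.738 [300, 164, 45, 63]
[0.4724 0.3018] [0.0222 0.0316] 1.708 [208, 243, 43, 57]
[0.5209 0.3095] [0.0223 0.0317] 1.762 [299, 245, 43, 57]
tool [0.5227 0.3083 0.0491] yaw 1.7506 shares [ 0.0073 -0.0077]
```

>>> carry_out:
  motion: "0.006 -0.006 0.08 0 0 0 0.42; 0 0 0.07 0 0 0 0.42; 0 0 0.027 0 0 0 0.42; 0 0 0 0 0 0 0.42; 0 0 0 0 0 0 0.1; 0 0 0 0 0 0 0.1; 0 0 0 0 0 0 0.1; 0 0 0 0 0 0 0.1; 0 0 -0.15 0 0 0 0.1; 0 0 -0.15 0 0 0 0.1; 0 0 -0.08 0 0 0 0.1; 0 0 0 0 0 0 0.1"

```text
time: 22.75
tool_pos: [0.5212, 0.3095, 0.0897]
ee_rot: [3.139, -0.001, 1.752]
wrist_force: [-0.5, 1.3, -0.6]
width: 0.0212
finger_force: 30.0
```

>>> carry_out:
  motion: "0 0 0 0 0 0.042 0.1; 0 0 0 0 0 0.042 0.1; -0.248 -0.009 0 0 0 0 0.1; -0.248 -0.009 0 0 0 0 0.1; -0.248 -0.009 0 0 0 0 0.1; -0.248 -0.009 0 0 0 0 0.1; -0.248 -0.009 0 0 0 0 0.1; -0.248 -0.009 0 0 0 0 0.1; -0.248 -0.009 0 0 0 0 0.1; -0.248 -0.009 0 0 0 0 0.1; -0.248 -0.009 0 0 0 0 0.1; -0.248 -0.009 0 0 0 0 0.1"

```text
time: 24.25
tool_pos: [0.5038, -0.188, 0.0865]
ee_rot: [-3.139, -0.002, 1.576]
wrist_force: [0.3, 0.6, -0.2]
width: 0.0217
finger_force: 30.0
```

>>> carry_out:
  motion: "0 0 0 0 0 0 0.1; 0 0 0 0 0 0 0.1"

```text
time: 24.5
tool_pos: [0.5043, -0.1861, 0.087]
ee_rot: [-3.139, -0.002, 1.576]
wrist_force: [0.4, 0.7, -0.2]
width: 0.0218
finger_force: 30.0
```

```bash
python3 - <<'E'
from h import *
w=snap('wrist')
to(.5055,-.1865);p=readout.get_obs();print(p['width'],p['finger_force'])
for t in tabs(w,p['tool_pos'][2]+.0075): print('held',*t)
E
```

```text
tool [ 0.5045 -0.1857  0.0873] yaw 1.5768 shares [-0.0041  0.0049]
0.02158267015696293 29.98903065919876
held [ 0.5037 -0.1863] [0.0214 0.032 ] 1.59 [297, 267, 49, 67]
held [ 0.5057 -0.2116] [0.0149 0.0155] 1.587 [309, 336, 33, 31]
```

>>> carry_out:
  motion: "-0.003 0.007 0.12 0 0 0 0.1; 0 0 0.12 0 0 0 0.1; 0 0 0.07 0 0 0 0.1; 0 0 0.03 0 0 0 0.1; 0 0 0.022 0 0 0 0.1; 0 0 0 0 0 0 0.1; 0 0 0 0 0 0 0.1; 0 0 0 0 0 0 0.1"

```text
time: 25.55
tool_pos: [0.5069, -0.1878, 0.0167]
ee_rot: [3.141, 0.0, 1.576]
wrist_force: [0.7, 0.6, 0.8]
width: 0.0217
finger_force: 30.0
```

>>> carry_out:
  motion: "0 0 0 0 0 0 0.4; 0 0 0 0 0 0 0.4; 0 0 -0.18 0 0 0 0.4; 0 0 -0.18 0 0 0 0.4; 0.244 -0.015 0 0 0 0 0.42; 0.244 -0.015 0 0 0 0 0.42; 0.244 -0.015 0 0 0 0 0.42; 0.244 -0.015 0 0 0 0 0.42; 0.244 -0.015 0 0 0 0 0.42; 0.244 -0.015 0 0 0 0 0.42; 0.244 -0.015 0 0 0 0 0.42; 0.244 -0.015 0 0 0 0 0.42"

```text
time: 27.05
tool_pos: [0.4802, 0.2044, 0.0883]
ee_rot: [3.141, -0.0, 1.576]
wrist_force: [0.1, -0.0, 0.5]
width: 0.0398
finger_force: 0.0
```

>>> carry_out:
  motion: "0.244 -0.015 0 0 0 0 0.42; 0.244 -0.015 0 0 0 0 0.42; 0 0 0.1 0 0 -0.042 0.42; 0 0 0.1 0 0 -0.042 0.42; 0 0 0 0 0 0 0.42; 0 0 0 0 0 0 0.42"

```text
time: 27.8
tool_pos: [0.4744, 0.3004, 0.0488]
ee_rot: [3.141, -0.0, 1.75]
wrist_force: [-0.7, -0.8, 0.5]
width: 0.0393
finger_force: 0.0
```

```bash
python3 - <<'E'
from h import *
w=snap('wrist')
T=tabs(w)
for t in T: print(*t)
c=min(T,key=lambda t:np.hypot(*(t[0]-[.4724,.3015])))[0]; to(*c)
E
```

```text
[0.4653 0.3425] [0.0218 0.032 ] 1.762 [298, 165, 44, 63]
[0.5138 0.351 ] [0.0223 0.0325] 1.743 [392, 165, 47, 63]
[0.4725 0.3018] [0.0219 0.0325] 1.718 [298, 244, 43, 58]
tool [0.4747 0.3005 0.0493] yaw 1.7507 shares [ 0.0083 -0.0098]
```

>>> carry_out:
  motion: "0.008 -0.009 0.08 0 0 0 0.42; 0 0 0.07 0 0 0 0.42; 0 0 0.028 0 0 0 0.42; 0 0 0 0 0 0 0.42; 0 0 0 0 0 0 0.1; 0 0 0 0 0 0 0.1; 0 0 0 0 0 0 0.1; 0 0 0 0 0 0 0.1; 0 0 -0.15 0 0 0 0.1; 0 0 -0.15 0 0 0 0.1; 0 0 -0.08 0 0 0 0.1; 0 0 0 0 0 0 0.1"

```text
time: 29.35
tool_pos: [0.4726, 0.302, 0.0896]
ee_rot: [3.139, -0.001, 1.752]
wrist_force: [0.0, 0.0, -0.9]
width: 0.0215
finger_force: 30.0
```

>>> carry_out:
  motion: "0 0 0 0 0 0.042 0.1; 0 0 0 0 0 0.042 0.1; -0.227 0.015 0 0 0 0 0.1; -0.227 0.015 0 0 0 0 0.1; -0.227 0.015 0 0 0 0 0.1; -0.227 0.015 0 0 0 0 0.1; -0.227 0.015 0 0 0 0 0.1; -0.227 0.015 0 0 0 0 0.1; -0.227 0.015 0 0 0 0 0.1; -0.227 0.015 0 0 0 0 0.1; -0.227 0.015 0 0 0 0 0.1; -0.227 0.015 0 0 0 0 0.1"

```text
time: 30.85
tool_pos: [0.5031, -0.1533, 0.0865]
ee_rot: [-3.139, -0.001, 1.576]
wrist_force: [0.6, -0.0, 0.2]
width: 0.0214
finger_force: 30.0
```

>>> carry_out:
  motion: "0 0 0 0 0 0 0.1; 0 0 0 0 0 0 0.1"

```text
time: 31.1
tool_pos: [0.5034, -0.1514, 0.087]
ee_rot: [-3.139, -0.002, 1.576]
wrist_force: [0.5, -0.1, -1.4]
width: 0.0214
finger_force: 30.0
```

```bash
python3 - <<'E'
from h import *
w=snap('wrist','w6.png')
to(.5053,-.1525);p=readout.get_obs();print(p['width'],p['finger_force'])
for t in tabs(w,p['tool_pos'][2]+.0075): print('held',*t)
E
```

```text
tool [ 0.5036 -0.1511  0.0874] yaw 1.5767 shares [-0.0072  0.0084]
0.021469020125932287 29.996384382247925
held [ 0.5029 -0.1601] [0.0214 0.0491] 1.59 [297, 267, 49, 100]
held [ 0.5053 -0.2122] [0.0085 0.0151] 0.006 [310, 409, 32, 16]
```

View pics/w6.png

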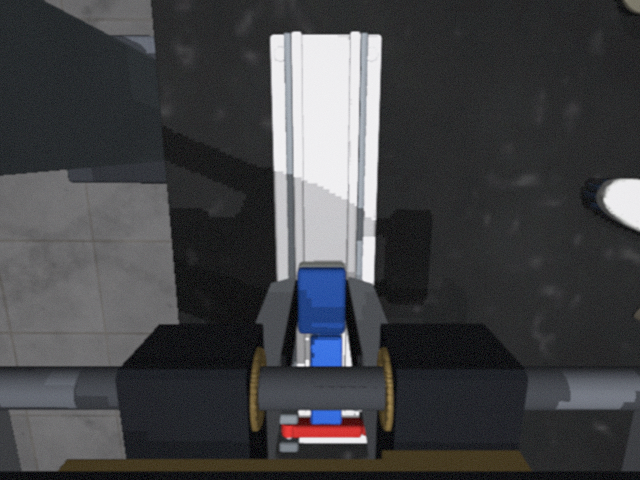

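The held tablet is at (321,300), earlier ones lie straight behind it in the channel (326,350) and the flag is down at row 430. Placing #4.

>>> carry_out:
  motion: "-0.006 0.01 0.12 0 0 0 0.1; 0 0 0.12 0 0 0 0.1; 0 0 0.07 0 0 0 0.1; 0 0 0.03 0 0 0 0.1; 0 0 0.022 0 0 0 0.1; 0 0 0 0 0 0 0.1; 0 0 0 0 0 0 0.1; 0 0 0 0 0 0 0.1"

```text
time: 32.15
tool_pos: [0.5066, -0.1537, 0.0167]
ee_rot: [3.141, 0.0, 1.576]
wrist_force: [-0.0, 0.4, -0.7]
width: 0.0213
finger_force: 30.0
```

>>> carry_out:
  motion: "0 0 0 0 0 0 0.4; 0 0 0 0 0 0 0.4; 0 0 -0.18 0 0 0 0.4; 0 0 -0.18 0 0 0 0.4; 0.253 0.005 0 0 0 0 0.42; 0.253 0.005 0 0 0 0 0.42; 0.253 0.005 0 0 0 0 0.42; 0.253 0.005 0 0 0 0 0.42; 0.253 0.005 0 0 0 0 0.42; 0.253 0.005 0 0 0 0 0.42; 0.253 0.005 0 0 0 0 0.42; 0.253 0.005 0 0 0 0 0.42"

```text
time: 33.65
tool_pos: [0.5121, 0.2531, 0.0882]
ee_rot: [3.141, 0.0, 1.576]
wrist_force: [0.8, -0.3, 1.5]
width: 0.0399
finger_force: 0.0
```

>>> carry_out:
  motion: "0.253 0.003 0 0 0 0 0.42; 0.253 0.003 0 0 0 0 0.42; 0 0 0.1 0 0 -0.042 0.42; 0 0 0.1 0 0 -0.042 0.42; 0 0 0 0 0 0 0.42; 0 0 0 0 0 0 0.42"

```text
time: 34.4
tool_pos: [0.5133, 0.3527, 0.0488]
ee_rot: [3.141, -0.0, 1.75]
wrist_force: [-0.6, 0.1, 0.5]
width: 0.0394
finger_force: 0.0
```

```bash
python3 - <<'E'
from h import *
w=snap('wrist')
T=tabs(w)
for t in T: print(*t)
c=min(T,key=lambda t:np.hypot(*(t[0]-[.5142,.351])))[0]; to(*c)
E
```

```text
[0.4653 0.3431] [0.0223 0.0319] 1.685 [211, 249, 43, 57]
[0.5142 0.3514] [0.0218 0.0319] 1.764 [303, 250, 42, 57]
tool [0.5136 0.3528 0.0494] yaw 1.7506 shares [-0.0075  0.0018]
```

>>> carry_out:
  motion: "-0.007 0.002 0.08 0 0 0 0.42; 0 0 0.07 0 0 0 0.42; 0 0 0.028 0 0 0 0.42; 0 0 0 0 0 0 0.42; 0 0 0 0 0 0 0.1; 0 0 0 0 0 0 0.1; 0 0 0 0 0 0 0.1; 0 0 0 0 0 0 0.1; 0 0 -0.15 0 0 0 0.1; 0 0 -0.15 0 0 0 0.1; 0 0 -0.08 0 0 0 0.1; 0 0 0 0 0 0 0.1"

```text
time: 35.95
tool_pos: [0.5142, 0.3517, 0.0897]
ee_rot: [3.139, -0.001, 1.752]
wrist_force: [0.3, -0.5, 0.3]
width: 0.0212
finger_force: 30.0
```

>>> carry_out:
  motion: "0 0 0 0 0 0.042 0.1; 0 0 0 0 0 0.042 0.1; -0.236 -0.005 0 0 0 0 0.1; -0.236 -0.005 0 0 0 0 0.1; -0.236 -0.005 0 0 0 0 0.1; -0.236 -0.005 0 0 0 0 0.1; -0.236 -0.005 0 0 0 0 0.1; -0.236 -0.005 0 0 0 0 0.1; -0.236 -0.005 0 0 0 0 0.1; -0.236 -0.005 0 0 0 0 0.1; -0.236 -0.005 0 0 0 0 0.1; -0.236 -0.005 0 0 0 0 0.1"

```text
time: 37.45
tool_pos: [0.5047, -0.1219, 0.0866]
ee_rot: [-3.139, -0.001, 1.576]
wrist_force: [0.6, 0.1, -0.2]
width: 0.0213
finger_force: 30.0
```

>>> carry_out:
  motion: "0 0 0 0 0 0 0.1; 0 0 0 0 0 0 0.1"

```text
time: 37.7
tool_pos: [0.5051, -0.1202, 0.0871]
ee_rot: [-3.139, -0.002, 1.576]
wrist_force: [0.0, -0.0, 0.7]
width: 0.0215
finger_force: 30.0
```

```bash
python3 - <<'E'
from h import *
w=snap('wrist')
to(.5052,-.1185);p=readout.get_obs();print(p['width'],p['finger_force'])
for t in tabs(w,p['tool_pos'][2]+.0075): print('held',*t)
E
```

```text
tool [ 0.5053 -0.1197  0.0874] yaw 1.5767 shares [ 0.0061 -0.0005]
0.021505898172274322 29.995441138744354
held [ 0.5046 -0.1288] [0.0214 0.0491] 1.59 [297, 267, 49, 100]
held [ 0.5059 -0.1912] [0.0147 0.0289] 1.586 [308, 409, 31, 51]
```

>>> carry_out:
  motion: "0.014 0.001 0.12 0 0 0 0.1; 0 0 0.12 0 0 0 0.1; 0 0 0.07 0 0 0 0.1; 0 0 0.03 0 0 0 0.1; 0 0 0.022 0 0 0 0.1; 0 0 0 0 0 0 0.1; 0 0 0 0 0 0 0.1; 0 0 0 0 0 0 0.1"

```text
time: 38.75
tool_pos: [0.5065, -0.1182, 0.0167]
ee_rot: [3.141, 0.0, 1.576]
wrist_force: [-0.1, 0.6, -0.2]
width: 0.0221
finger_force: 30.0
```

>>> carry_out:
  motion: "0 0 0 0 0 0 0.4; 0 0 0 0 0 0 0.4; 0 0 -0.18 0 0 0 0.4; 0 0 -0.18 0 0 0 0.4; 0.231 -0.02 0 0 0 0 0.42; 0.231 -0.02 0 0 0 0 0.42; 0.231 -0.02 0 0 0 0 0.42; 0.231 -0.02 0 0 0 0 0.42; 0.231 -0.02 0 0 0 0 0.42; 0.231 -0.02 0 0 0 0 0.42; 0.231 -0.02 0 0 0 0 0.42; 0.231 -0.02 0 0 0 0 0.42"

```text
time: 40.25
tool_pos: [0.4719, 0.253, 0.0882]
ee_rot: [3.141, -0.0, 1.576]
wrist_force: [0.5, -0.5, 0.1]
width: 0.0396
finger_force: 0.0
```

>>> carry_out:
  motion: "0.231 -0.02 0 0 0 0 0.42; 0.231 -0.02 0 0 0 0 0.42; 0 0 0.1 0 0 -0.042 0.42; 0 0 0.1 0 0 -0.042 0.42; 0 0 0 0 0 0 0.42; 0 0 0 0 0 0 0.42"

```text
time: 41.0
tool_pos: [0.4642, 0.3439, 0.0488]
ee_rot: [3.141, -0.0, 1.751]
wrist_force: [-0.8, 0.4, -0.3]
width: 0.0394
finger_force: 0.0
```

```bash
python3 - <<'E'
from h import *
w=snap('wrist')
T=tabs(w)
for t in T: print(*t)
c=min(T,key=lambda t:np.hypot(*(t[0]-[.4653,.343])))[0]; to(*c)
E
```

```text
[0.465  0.3432] [0.0218 0.0319] 1.764 [303, 249, 42, 57]
tool [0.4645 0.3441 0.0493] yaw 1.7506 shares [-0.0047  0.0018]
```

>>> carry_out:
  motion: "-0.005 0.002 0.08 0 0 0 0.42; 0 0 0.07 0 0 0 0.42; 0 0 0.028 0 0 0 0.42; 0 0 0 0 0 0 0.42; 0 0 0 0 0 0 0.1; 0 0 0 0 0 0 0.1; 0 0 0 0 0 0 0.1; 0 0 0 0 0 0 0.1; 0 0 -0.15 0 0 0 0.1; 0 0 -0.15 0 0 0 0.1; 0 0 -0.08 0 0 0 0.1; 0 0 0 0 0 0 0.1"

```text
time: 42.55
tool_pos: [0.465, 0.3433, 0.0896]
ee_rot: [3.139, -0.001, 1.752]
wrist_force: [-0.7, -0.5, -0.4]
width: 0.0217
finger_force: 30.0
```

>>> carry_out:
  motion: "0 0 0 0 0 0.042 0.1; 0 0 0 0 0 0.042 0.1; -0.212 0.0195 0 0 0 0 0.1; -0.212 0.0195 0 0 0 0 0.1; -0.212 0.0195 0 0 0 0 0.1; -0.212 0.0195 0 0 0 0 0.1; -0.212 0.0195 0 0 0 0 0.1; -0.212 0.0195 0 0 0 0 0.1; -0.212 0.0195 0 0 0 0 0.1; -0.212 0.0195 0 0 0 0 0.1; -0.212 0.0195 0 0 0 0 0.1; -0.212 0.0195 0 0 0 0 0.1"

```text
time: 44.05
tool_pos: [0.5044, -0.0819, 0.0866]
ee_rot: [-3.139, -0.001, 1.576]
wrist_force: [0.4, 0.9, 0.2]
width: 0.0217
finger_force: 30.0
```

>>> carry_out:
  motion: "0 0 0 0 0 0 0.1; 0 0 0 0 0 0 0.1"

```text
time: 44.3
tool_pos: [0.5046, -0.0802, 0.0871]
ee_rot: [-3.139, -0.001, 1.576]
wrist_force: [-0.4, 0.4, 0.4]
width: 0.0215
finger_force: 30.0
```

```bash
python3 - <<'E'
from h import *
w=snap('wrist')
to(.505,-.0815);p=readout.get_obs();print(p['width'],p['finger_force'])
for t in tabs(w,p['tool_pos'][2]+.0075): print('held',*t)
E
```

```text
tool [ 0.5048 -0.0798  0.0874] yaw 1.5768 shares [-0.0083  0.0009]
0.021391760262251695 29.996454119682312
held [ 0.5043 -0.0814] [0.0219 0.0331] 1.59 [297, 268, 50, 69]
held [ 0.5056 -0.1067] [0.0135 0.014 ] 0.006 [309, 340, 31, 27]
held [ 0.5054 -0.1513] [0.0147 0.0289] 1.586 [308, 409, 31, 51]
```

>>> carry_out:
  motion: "-0.007 0.003 0.12 0 0 0 0.1; 0 0 0.12 0 0 0 0.1; 0 0 0.07 0 0 0 0.1; 0 0 0.03 0 0 0 0.1; 0 0 0.022 0 0 0 0.1; 0 0 0 0 0 0 0.1; 0 0 0 0 0 0 0.1; 0 0 0 0 0 0 0.1"

```text
time: 45.35
tool_pos: [0.5065, -0.0824, 0.0167]
ee_rot: [3.14, 0.0, 1.576]
wrist_force: [0.7, 0.1, -0.4]
width: 0.0212
finger_force: 30.0
```

>>> carry_out:
  motion: "0 0 0 0 0 0 0.4; 0 0 0 0 0 0 0.4; 0 0 -0.2 0 0 0 0.4; 0 0 -0.25 0 0 0 0.4; 0 0 -0.25 0 0 0 0.4; -0.15 0 -0.25 0 0 0 0.4; -0.15 0 0 0 0 0 0.4; 0 0 0 0 0 0 0.4; 0 0 0 0 0 0 0.4"

```text
time: 46.48
tool_pos: [0.506, -0.1416, 0.2053]
ee_rot: [-3.14, -0.001, 1.576]
wrist_force: [-0.6, -0.4, -0.3]
width: 0.0376
finger_force: 0.0
```

```bash
python3 - <<'E'
from h import *
w=snap('wrist','w7.png');s=snap('side')
to(.5,.1)
for t in tabs(w,.023): print(*t)
c=cv2.resize(s['pixels'][165:285,320:400,::-1],(320,480),interpolation=2)
cv2.imwrite('pics/w7.png',np.hstack([cv2.resize(w['pixels'][:,:,::-1],(480,480)),c]))
E
```

```text
tool [ 0.506  -0.1413  0.2052] yaw 1.577 shares [ 1.2067 -0.0227]
[ 0.5062 -0.0834] [0.02   0.0301] 1.584 [311, 140, 24, 36]
[ 0.5064 -0.1186] [0.0205 0.0316] 1.584 [311, 180, 24, 36]
[ 0.5061 -0.1542] [0.0201 0.0321] 1.583 [311, 219, 23, 35]
[ 0.5064 -0.2049] [0.0205 0.0655] 1.57 [311, 255, 23, 66]
[ 0.5067 -0.2558] [0.0214 0.0322] 1.57 [311, 322, 23, 31]
```

View pics/w7.png

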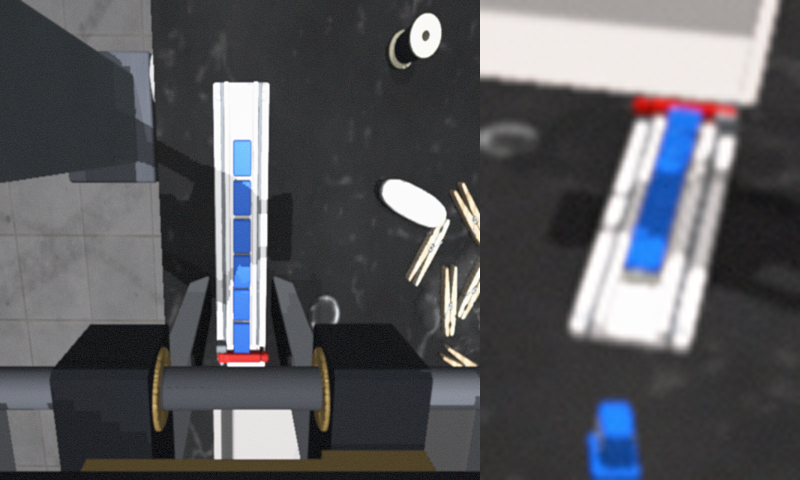

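All six tablets are flat in line in the channel, and the flag is down at (245,357). Moving over the pusher.

>>> carry_out:
  motion: "0.2 -0.009 0 0 0 0 0.4; 0.2 -0.009 0 0 0 0 0.4; 0.2 -0.009 0 0 0 0 0.4; 0.2 -0.009 0 0 0 0 0.4; 0.2 -0.009 0 0 0 0 0.4; 0.2 -0.009 0.2 0 0 0 0.4; 0 0 0.2 0 0 0 0.4; 0 0 0 0 0 0 0.4; 0 0 0 0 0 0 0.4"

```text
time: 47.7
tool_pos: [0.4949, 0.0978, 0.1274]
ee_rot: [3.14, -0.0, 1.576]
wrist_force: [0.3, -0.2, 0.5]
width: 0.0379
finger_force: 0.0
```

```bash
python3 - <<'E'
from h import *
w=snap('wrist','w8.png')
to(.495,.1)
for t in tabs(w,.012): print('foot',*t)
c=w['pixels'][200:360,240:400,::-1];cv2.imwrite('pics/w8.png',cv2.resize(c,(560,560),interpolation=2))
E
```

```text
tool [0.4956 0.0976 0.1282] yaw 1.5758 shares [ 0.0118 -0.0027]
foot [0.4947 0.0941] [0.0242 0.0385] 1.824 [301, 217, 41, 53]
foot [ 0.5063 -0.0863] [0.0214 0.0244] 1.591 [321, 435, 26, 25]
```

View pics/w8.png

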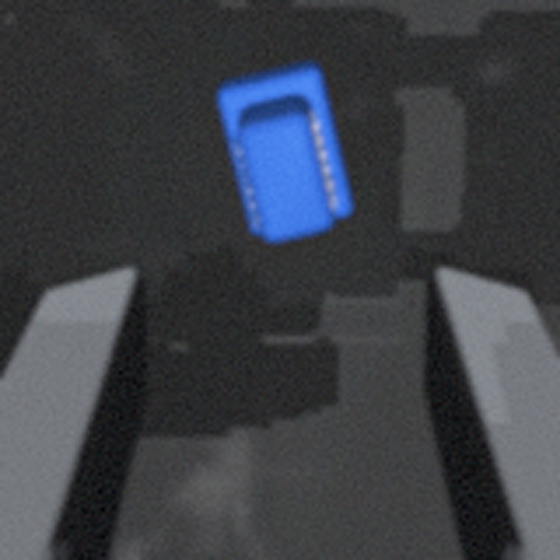

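The pusher stands upright; its fin top is centred near pixel (322,250) and turned about 13°.

```bash
python3 - <<'E'
from h import *
w=snap('wrist')
f=lambda q,z:np.array([ray(w,240+a/3.5,200+b/3.5,z)[:2] for a,b in q])
F=f([(243,118),(308,108),(330,232),(268,242)],.034);G=f([(217,90),(318,63),(352,213)],.012)
h=lambda d:np.arctan2(d[1],d[0])
print('fin',F.mean(0),h(F[0]-F[3]),h(F[1]-F[2]),np.linalg.norm(F[0]-F[3]),np.linalg.norm(F[0]-F[1]))
print('foot',G[[0,2]].mean(0),h(G[1]-G[2]),np.linalg.norm(G[1]-G[2]),np.linalg.norm(G[1]-G[0]))
to(*((F.mean(0)+G[[0,2]].mean(0))/2))
E
```

```text
fin [0.49607865 0.09463693] 1.763567901413746 1.7517241278662843 0.026267224630024334 0.013082720977321731
foot [0.49575728 0.09413821] 1.8013146959101047 0.034108499600065276 0.02235044190289334
tool [0.4958 0.0975 0.1285] yaw 1.5755 shares [-0.0158  0.0006]
```

>>> carry_out:
  motion: "-0.016 0.001 0.15 0 0 0 0.4; 0 0 0.15 0 0 -0.052 0.4; 0 0 0.15 0 0 -0.053 0.4; 0 0 0.08 0 0 0 0.4; 0 0 0.03 0 0 0 0.4; 0 0 0 0 0 0 0.4; 0 0 0 0 0 0 0.4"

```text
time: 48.68
tool_pos: [0.4957, 0.0946, 0.0155]
ee_rot: [3.139, 0.0, 1.795]
wrist_force: [0.0, 0.1, 0.6]
width: 0.0378
finger_force: 0.0
```

>>> carry_out:
  motion: "0 0 0 0 0 0 0.05; 0 0 0 0 0 0 0.05; 0 0 0 0 0 0 0.05; 0 0 0 0 0 0 0.05; 0 0 0 0 0 0 0.05"

```text
time: 49.3
tool_pos: [0.4948, 0.0945, 0.0144]
ee_rot: [3.141, 0.0, 1.796]
wrist_force: [-0.8, -0.1, 2.0]
width: 0.0161
finger_force: 30.0
```

>>> carry_out:
  motion: "0 0 -0.15 0 0 0 0.05; 0 0 -0.15 0 0 0.052 0.05; 0 0 0 0 0 0.0525 0.05; -0.17 0.012 0 0 0 0 0.05; -0.17 0.012 0 0 0 0 0.05; -0.17 0.012 0 0 0 0 0.05; -0.17 0.012 0 0 0 0 0.05; 0 0 0 0 0 0 0.05; 0 0 0 0 0 0 0.05; 0 0 0 0 0 0 0.05"

```text
time: 50.55
tool_pos: [0.5048, -0.0404, 0.0739]
ee_rot: [-3.141, -0.0, 1.578]
wrist_force: [-0.8, -0.6, -0.1]
width: 0.0158
finger_force: 30.0
```

```bash
python3 - <<'E'
from h import *
w=snap('wrist');o=readout.get_obs();print(o['width'],o['finger_force'])
to(.5058,-.044)
c=w['pixels'][180:480,220:420,::-1];cv2.imwrite('pics/w9.png',cv2.resize(c,(400,600),interpolation=2))
for t in tabs(w,.023): print(*t)
E
```

```text
0.015489657123600217 29.99276340007782
tool [ 0.5049 -0.0404  0.074 ] yaw 1.5785 shares [-0.0179  0.0044]
[ 0.5044 -0.0668] [0.0273 0.0635] 1.592 [298, 255, 47, 98]
[ 0.506  -0.1052] [0.0078 0.0203] 0.008 [307, 356, 33, 12]
[ 0.5061 -0.1592] [0.0203 0.0389] 1.588 [307, 409, 32, 51]
```

View pics/w9.png

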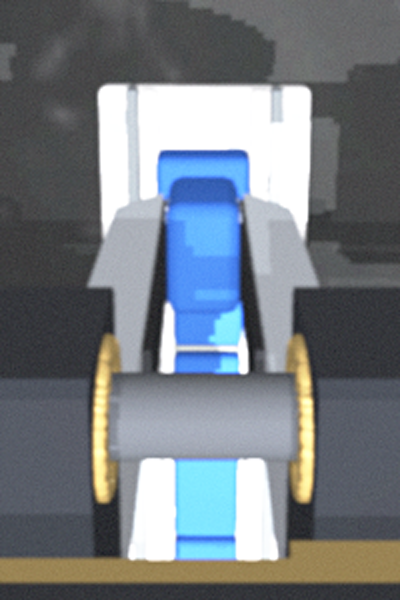

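The pusher is square and upright in the grip over the open end, with clearance to the last tablet. Lowering it.

>>> carry_out:
  motion: "-0.003 0.004 0.1 0 0 0 0.05; 0 0 0.1 0 0 0 0.05; 0 0 0.035 0 0 0 0.05; 0 0 0.015 0 0 0 0.05; 0 0 0 0 0 0 0.05; 0 0 0 0 0 0 0.05; 0 0 0 0 0 0 0.05"

```text
time: 51.48
tool_pos: [0.5063, -0.0422, 0.0247]
ee_rot: [3.14, 0.0, 1.577]
wrist_force: [-0.3, 0.3, -0.6]
width: 0.0155
finger_force: 30.0
```

>>> carry_out:
  motion: "0 0 0.005 0 0 0 0.05; -0.015 0 0 0 0 0 0.05; -0.015 0 0 0 0 0 0.05; -0.015 0 0 0 0 0 0.05; -0.015 0 0 0 0 0 0.05; -0.015 0 0 0 0 0 0.05; -0.015 0 0 0 0 0 0.05; 0 0 0 0 0 0 0.05; 0 0 0 0 0 0 0.05"

```text
time: 52.6
tool_pos: [0.506, -0.0601, 0.0231]
ee_rot: [3.141, 0.0, 1.577]
wrist_force: [-0.6, 0.3, -0.4]
width: 0.016
finger_force: 30.0
```

>>> carry_out:
  motion: "-0.008 0 0 0 0 0 0.05; -0.008 0 0 0 0 0 0.05; -0.005 0 0 0 0 0 0.05; 0 0 0 0 0 0 0.05; 0 0 0 0 0 0 0.05"

```text
time: 53.22
tool_pos: [0.506, -0.0643, 0.0231]
ee_rot: [3.142, 0.0, 1.577]
wrist_force: [-0.0, 1.0, -0.7]
width: 0.016
finger_force: 30.0
```

Now 1 mm steps, watching the y force.

>>> carry_out:
  motion: "-0.005 0 0 0 0 0 0.05; 0 0 0 0 0 0 0.05; 0 0 0 0 0 0 0.05"

```text
time: 53.6
tool_pos: [0.506, -0.0653, 0.0231]
ee_rot: [3.142, 0.0, 1.577]
wrist_force: [-0.2, -0.0, 0.1]
width: 0.0155
finger_force: 30.0
```

>>> carry_out:
  motion: "-0.005 0 0 0 0 0 0.05; 0 0 0 0 0 0 0.05; 0 0 0 0 0 0 0.05"

```text
time: 53.98
tool_pos: [0.506, -0.0658, 0.0231]
ee_rot: [3.141, -0.001, 1.577]
wrist_force: [0.3, 2.6, -0.0]
width: 0.0155
finger_force: 30.0
```

>>> carry_out:
  motion: "-0.005 0 0 0 0 0 0.05; 0 0 0 0 0 0 0.05; 0 0 0 0 0 0 0.05"

```text
time: 54.35
tool_pos: [0.506, -0.066, 0.0232]
ee_rot: [3.141, -0.003, 1.577]
wrist_force: [0.3, 4.7, 0.5]
width: 0.0158
finger_force: 30.0
```

The force rises at y=-0.066 as predicted, so the row is closed. Relaxing slightly, releasing, rising and looking.

>>> carry_out:
  motion: "0.005 0 0 0 0 0 0.05; 0 0 0 0 0 0 0.05; 0 0 0 0 0 0 0.4; 0 0 0 0 0 0 0.4; 0 0 0 0 0 0 0.4; 0 0 -0.1 0 0 0 0.4; 0 0 -0.2 0 0 0 0.4; 0 0 -0.25 0 0 0 0.4; -0.15 0 -0.25 0 0 0 0.4; -0.2 0 -0.1 0 0 0 0.4; 0 0 0 0 0 0 0.4; 0 0 0 0 0 0 0.4"

```text
time: 55.85
tool_pos: [0.506, -0.136, 0.2022]
ee_rot: [-3.14, -0.001, 1.577]
wrist_force: [0.0, -0.2, -0.2]
width: 0.0375
finger_force: 0.0
```

```bash
python3 - <<'E'
from h import *
w=snap('wrist');s=snap('side')
to(.5,.1)
for t in tabs(w,.023): print(*t)
a=cv2.resize(w['pixels'][60:380,240:400,::-1],(300,600),interpolation=2)
c=cv2.resize(s['pixels'][165:285,320:410,::-1],(450,600),interpolation=2)
cv2.imwrite('pics/w10.png',np.hstack([a,c]))
E
```

```text
tool [ 0.5058 -0.1353  0.2016] yaw 1.578 shares [ 1.1766 -0.0205]
[ 0.5062 -0.1614] [0.0205 0.2238] 1.584 [310, 124, 25, 237]
```

View pics/w10.png

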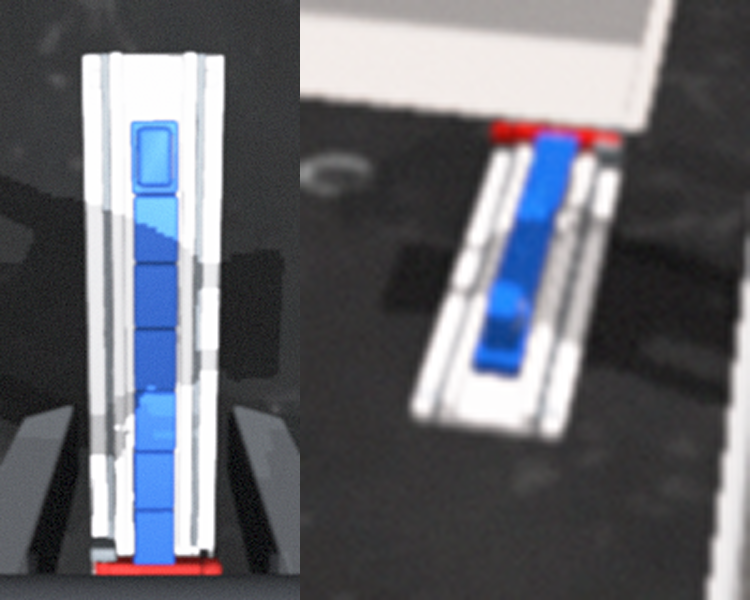

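The six tablets are closed up end to end against the down flag (left crop, rows 195-565). The pusher stands upright against the last one (155,157). Handing in.

```bash
python3 -c "
from h import *
print(robot.close_job())"
```

```text
the job is handed in; nothing more can be done
None
```

I handed the job in at about 56 s: the flag is down, all six tablets are closed up against it, and the pusher stands against the last one; the last pictures show this, but no verdict came back.

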